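# Put the bench kit into its matching trays

## Task

Tidy the bench: put the small capped bottle, the single vial that stands on the bench (not those in the vial rack), the timer and the marker pen each into the tray whose recess has its shape and size, so that it lies or stands flat on the floor of the recess, the bottle and the vial upright. Leave the small beaker standing where it is.

Things in the scene. Friction and masses are not known exactly. Their poses are not given: they have to be found in the camera images.
- bottle_center (a point): Small round white plastic bottle with a screw cap, standing on the bench: body 49 mm in diameter up to 70 mm, 100 mm tall in all. The point is on its axis, half-way up (50 mm above its underside); z points up along the bottle.
- vial_center (a point): Small round glass vial with a black cap, standing alone on the bench (the similar vials in the wire rack stay there): 22 mm in diameter up to 42 mm, narrower (16 mm) cap above, 54 mm tall. The point is on its axis, half-way up (27 mm); z points up.
- timer_center (a point): Flat square bench timer lying on its back: 62 x 62 mm, body 18 mm high. The point is at its centre, 9 mm above its underside; x and y point square to its sides, z up.
- marker_center (a point): Felt marker pen (thicker than the slim ballpoint pen at the bench's front edge, which stays) lying on its side: 135 mm long, 16 to 17 mm thick. The point is at its middle, on its axis (8 mm above what it lies on); y runs along the pen. It may lie rolled about that axis.
- bottle_tray_floor (a point): Square tray, 84 x 84 mm, with a large round recess of 66 mm diameter. Grey plastic, fixed to the bench, lined with dark rubber; the recess floor is 4 mm above the bench and the rim 4 mm above that floor (rim top 8 mm above the bench). This point is the middle of the recess floor; the axes do not matter.
- vial_tray_floor (a point): Small square tray, 56 x 56 mm, with a small round recess of 38 mm diameter. Grey plastic, fixed to the bench, lined with dark rubber; the recess floor is 4 mm above the bench and the rim 4 mm above that floor (rim top 8 mm above the bench). This point is the middle of the recess floor; the axes do not matter.
- timer_tray_floor (a point): Square tray, 94 x 94 mm, with a square recess of 78 x 78 mm. Grey plastic, fixed to the bench, lined with dark rubber; the recess floor is 4 mm above the bench and the rim 4 mm above that floor (rim top 8 mm above the bench). This point is the middle of the recess floor; x and y point square to the recess sides.
- marker_tray_floor (a point): Narrow tray, 43 x 159 mm, with a long recess of 33 x 149 mm; the side rims are cut away over the middle 85 mm, where fingers can reach down to the tray's base plate. Grey plastic, fixed to the bench, lined with dark rubber; the recess floor is 4 mm above the bench and the rim 4 mm above that floor (rim top 8 mm above the bench). This point is the middle of the recess floor; y runs along the recess.
- beaker_center (a point): Small open glass beaker with a spout, 54 mm in diameter and 60 mm tall, a bystander that stays where it is. The point is on its axis, 30 mm up.

How it is judged:
By the outcome, as a careful person would: the job done as asked, in the order asked, and still so for the second after the job is handed in, with the robot touching nothing.
It also fails if it takes over 109 s, if anything falls off the work surface, if the arm or the gripper's body presses on something with over 40 N, if the wrist force passes 120 N, or if a joint passes its speed limit or range.

## Robot

A 6-joint arm with a two-finger parallel gripper is mounted at the origin on a cart in front of the work surface, level with it; the furniture and walls round the work are solid. World frame = base frame: x ahead of the robot, y to its left, z up, the work surface at z = 0. Lengths are in mm, angles in degrees, forces in N, time in s.
With the tool pointing down it reaches from about 350 to 850 mm from the base axis. Payload 8.1 kg.
Tool frame: the origin (TCP) lies at the very end of the fingers, on their centre line; the grasp point (between the pads) lies 19 mm behind it (r.grip_depth is the distance from the TCP to the grasp point, in mm); y points along the fingers, z is the direction in which the jaws open and shut, and the axes are right-handed (so a half turn about y gives the same grasp; the last joint's range is limited). The gripper opens to 85 mm and grips with 20 to 120 N. Pads are 22 mm wide; open, the fingers measure 114 mm over their backs; the gripper's body (76 mm by 85 mm) begins 54 mm behind the grasp point. The pads swing forward as they close: fully open they stand 13 mm farther back than shut.
Start: joints at [69.19, 7.471, 85.268, -0, 87.261, -4.893], TCP at [164.522, 577.008, 231.292] pointing down, gripper open.
Joint ranges: [-169.43, 169.43], [-51.17, 129.36], [1.28, 143.12], [-76.62, 256.62], [0, 156.53], [-152.29, 152.29]. Speed limits (degrees/s): [136.94, 136.94, 159.86, 180, 180, 180].

## Interface

Orientations are given as [roll, pitch, yaw] about the fixed x, y, z axes, in that order (R = Rz(yaw) Ry(pitch) Rx(roll)).
In Python, from bench import readout, eyes, r gives the robot as it stands. The module is installed in compiled form; this text tells all that it offers.
- The arm moves only by the tool move_arm, never from a script. Its argument "motion" is text: rows parted by semicolons, each of 6 numbers parted by spaces: the shift along the world's x, y, z in cm, then the turn, a rotation vector about the world's x, y, z in degrees. A call has 1 to 10 rows; each row is the pose to reach, as a shift and turn from the pose commanded when the call began; what a row does not reach only later rows make up. A row lasts 1/12 s, in which the tool goes at most 41.7 mm and 7.16 degrees, less where a joint would pass 70% of its speed; a pose out of reach is approached as far as the arm can. A call with a gripper value outside its range is refused whole. "fingers" is the finger opening in cm, from 0 to 8.54, set as the call begins (left out, the last holds). The fingers move at their own pace and stop on an object; "squeeze" is the grip in N (left out, the last holds). Time passes only in rows, so rows that repeat a pose let the fingers close. It gives the time, the measured TCP pose, the force and the opening at its end, in the units of the state.
- readout.sense(): the state, without advancing time (a new reading comes with each control period).
- eyes.snapshot(name): name is "scene" or "top" or "wrist"; returns a dict with "image" (420x560x3 uint8, blue, green, red), "fx", "fy", "cx", "cy" (pixels), "dist_coeffs" ([k1, k2, p1, p2, k3] as OpenCV has them; the pictures are not rectified), "world_to_cam" (4x4, takes a point from world to camera coordinates). Camera axes: x right, y down, z forward; pixel columns grow to the right and rows downward; lengths in mm; the calibration is good to about 2 mm. A picture is of the moment at which its call begins. There is no depth.
- r.hand_in(): hands the job in, once; it reports no verdict.
The state is a dict: "time": time; "joint_pos": joint angles; "qd": joint speeds; "joint_efforts": joint torques, N m; "tool_pos": TCP position; "tcp_rot": TCP orientation; "ft_force": force on the tool from outside, world axes, zero at the start; "wrist_torque": the same for the moment, N m; "finger_gap": finger opening in mm.
Only numpy, scipy, OpenCV 4.12 (cv2) and the standard library are available. Lean on these libraries where they do the work, as an engineer would, in place of code of your own. Each camera call takes 0.05 s, during which the arm holds its last target. There are 200 camera calls.

## Working session

There is one attempt and no reset: what is moved stays moved. The work goes in short steps, Python scripts to look and compute and a tool call to move; the robot and the scene stay as the last step left them, time stands still between calls to the robot, and variables do not carry over. Pictures are saved under pics/ and viewed, about 12 in all and at most 16, crops included, and the job is handed in when it is done.

Besides the shell and the picture viewer there is one more tool, called after ">>>" by a JSON object that holds its "api" and its "payload". move_arm: Moves the arm, as the interface text tells. Its arguments: {"type":"object","properties":{"motion":{"type":"string"},"fingers":{"type":"number"},"squeeze":{"type":"number"}},"required":["motion"]}

```bash
mkdir -p pics
cat > h.py <<'E'
import numpy as np, cv2, json, pickle
from bench import readout, eyes, r
def snap(n,f):
    s=eyes.snapshot(n); pickle.dump(s,open(f'pics/{f}.pkl','wb')); cv2.imwrite(f'pics/{f}.png',s['image']); return s
def load(f): return pickle.load(open(f'pics/{f}.pkl','rb'))
def KD(s): return np.array([[s['fx'],0,s['cx']],[0,s['fy'],s['cy']],[0,0,1.]]),np.array(s['dist_coeffs'],float)
def ray(s,u,v):
    K,D=KD(s); p=cv2.undistortPoints(np.array([[[u,v]]],float),K,D)[0,0]
    T=np.array(s['world_to_cam']);R=T[:3,:3]; o=-R.T@T[:3,3]; d=R.T@np.array([p[0],p[1],1]); return o,d/np.linalg.norm(d)
def atz(s,u,v,z):
    o,d=ray(s,u,v); return o+d*(z-o[2])/d[2]
def tri(*obs):
    A=np.zeros((3,3));b=np.zeros(3);L=[]
    for s,u,v in obs:
        o,d=ray(s,u,v);P=np.eye(3)-np.outer(d,d);A+=P;b+=P@o;L.append((P,o))
    x=np.linalg.solve(A,b); return x,[float(np.linalg.norm(P@(x-o))) for P,o in L]
def proj(s,p):
    K,D=KD(s);T=np.array(s['world_to_cam']);q,_=cv2.projectPoints(np.array(p,float).reshape(-1,3),cv2.Rodrigues(T[:3,:3])[0],T[:3,3],K,D);return q[:,0]
E
python3 - <<'E'
from h import *
np.set_printoptions(precision=1,suppress=True)
for n in('scene','top','wrist'):
    s=snap(n,n+'0'); o,d=ray(s,s['cx'],s['cy']); print(n,o,d,s['fx'])
    cv2.imwrite(f'pics/{n}0b.png',cv2.resize(s['image'],(800,600),interpolation=cv2.INTER_CUBIC))
st=readout.sense();print(st['time'],st['tool_pos'],st['tcp_rot'],st['ft_force'],st['finger_gap'])
E
```

```text
scene [  -3.6 -335.6  759.4] [ 0.5  0.3 -0.8] 382.0661610603151
top [ 291.1  -27.7 1168. ] [ 0.2 -0.  -1. ] 479.40343106034055
wrist [ 97.4 595.7 372.3] [ 0.3 -0.1 -1. ] 358.01552403189663
0.15 [164.4 576.6 230.5] [-90.1   0.  -15.9] [ 0.7 -0.4 -0.6] 85.03106184040493
```

View pics/top0b.png

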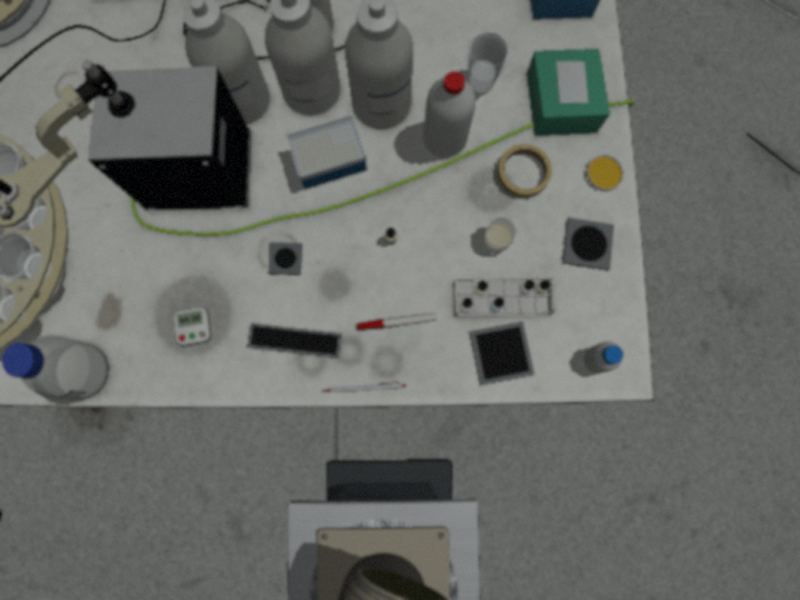

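View pics/scene0b.png

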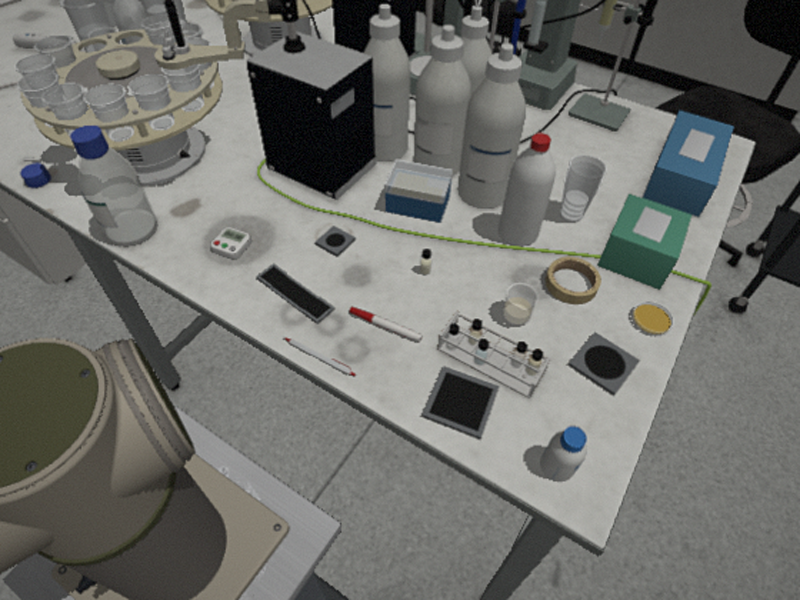

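The top view shows, at 800x600 scale: bottle cap (613,355), vial (391,232), timer (192,326), marker (357,326)–(436,318), bottle tray (589,243), vial tray (286,258), timer tray (502,353), marker tray (294,340) and beaker (498,236). The scene view shows the same things: bottle cap (574,437), vial cap (427,252), timer (230,242), marker (350,311)–(421,338). Next I triangulate these.

Run:
```python
from h import *
np.set_printoptions(precision=1,suppress=True)
t=load('top0');s=load('scene0')
k=.7
for n,a,b in [('bottlecap',(613,355),(574,437)),('vialcap',(391,232),(427,252)),('timer',(192,326),(230,242)),('mk red',(357,326),(350,311)),('mk end',(436,318),(421,338)),('btray',(589,243),(604,362)),('vtray',(286,258),(336,240)),('ttray',(502,353),(460,402)),('mtray',(294,340.5),(295,292)),('beaker',(498,234),(519,300))]:
    x,e=tri((t,a[0]*k,a[1]*k),(s,b[0]*k,b[1]*k)); print(n,x,np.array(e), 'top@4:',atz(t,a[0]*k,a[1]*k,4)[:2],'sc@4',atz(s,b[0]*k,b[1]*k,4)[:2])
def crop(s,c,w,name):
    im=s['image']; x,y=int(c[0]*k),int(c[1]*k); x0=max(0,x-w);y0=max(0,y-w)
    cc=cv2.resize(im[y0:y0+2*w,x0:x0+2*w],(266,266),interpolation=cv2.INTER_CUBIC); print(name,x0,y0,266/(2*w)); return cc
rows=[]
for sc,cs in ((t,[(602,358),(192,326),(294,340)]),(s,[(568,452),(230,242),(295,292)])):
    rows.append(np.hstack([crop(sc,c,38,'c') for c in cs]))
cv2.imwrite('pics/m1.png',np.vstack(rows))
```

```text
bottlecap [ 380.3 -370.7  100.5] [0.2 0.2] top@4: [ 388.3 -401.5] sc@4 [ 436.7 -376. ]
vialcap [597.1 -20.6  54.5] [0. 0.] top@4: [611.  -20.3] sc@4 [640.1   2. ]
timer [446.4 325.   12.6] [0.9 0.9] top@4: [448.2 327.1] sc@4 [450.9 333.2]
mk red [444.9  40.4   2.8] [0.8 0.8] top@4: [445.3  39.7] sc@4 [443.6  40.4]
mk end [456.2 -95.7  15. ] [0.5 0.5] top@4: [457.5 -95.9] sc@4 [463.4 -92.6]
btray [ 586.4 -369.2    7.8] [1. 1.] top@4: [ 587.9 -371.3] sc@4 [ 588.7 -368.5]
vtray [565.8 163.1   8.3] [0.2 0.2] top@4: [566.6 164. ] sc@4 [569.2 165.9]
ttray [ 394.7 -206.5    4.8] [1.2 1.2] top@4: [ 395.5 -207.6] sc@4 [ 394.3 -205.5]
mtray [421.9 147.    6. ] [0.9 0.9] top@4: [421.5 147.9] sc@4 [423.7 147.7]
beaker [ 594.4 -202.9   46.2] [0.7 0.7] top@4: [ 605.4 -208.9] sc@4 [ 630.3 -195.6]
c 383 212 3.5
c 96 190 3.5
c 167 199 3.5
c 359 278 3.5
c 123 131 3.5
c 168 166 3.5
```

View pics/m1.png

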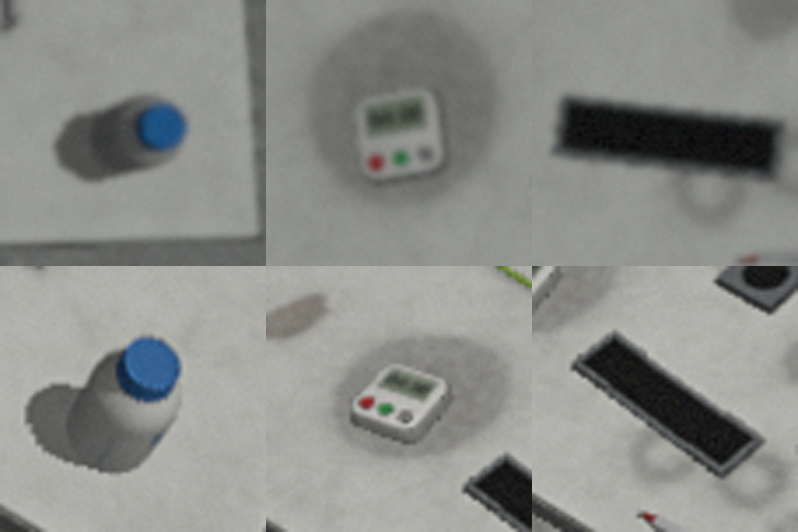

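The crops and triangulated heights match the given sizes: caps at z 100.5 and 54.5, trays about 4 to 8. I start towards the bottle, swinging wide of the base.

>>> {"api": "move_arm", "payload": {"motion": "24 -40 0 0 0 -70; 24 -40 0 0 0 -70; 24 -40 0 0 0 -70; 24 -40 0 0 0 -70; 24 -40 0 0 0 -70; 24 -40 0 0 0 -70; 24 -40 0 0 0 -70; 24 -40 0 0 0 -70; 24 -40 0 0 0 -70; 24 -40 0 0 0 -70"}}

```text
time: 0.98
tool_pos: [379.3, 217.9, 231.3]
tcp_rot: [-90.0, 0.0, -86.3]
ft_force: [0.7, 0.4, 0.1]
finger_gap: 85.4
```

>>> {"api": "move_arm", "payload": {"motion": "4 -36 0 0 0 0;4 -36 0 0 0 0;4 -36 0 0 0 0;4 -36 0 0 0 0;4 -36 0 0 0 0;4 -36 0 0 0 0;4 -36 0 0 0 0;4 -36 0 0 0 0;4 -36 0 0 0 0;4 -36 0 0 0 0"}}

```text
time: 1.82
tool_pos: [418.5, -145.1, 231.0]
tcp_rot: [-90.0, -0.1, -86.2]
ft_force: [0.5, 0.6, -0.6]
finger_gap: 85.3
```

>>> {"api": "move_arm", "payload": {"motion": "-3.8 -22.6 -3 0 0 0;-3.8 -22.6 -3 0 0 0;-3.8 -22.6 -3 0 0 0;-3.8 -22.6 -3 0 0 0;-3.8 -22.6 -3 0 0 0;-3.8 -22.6 -3 0 0 0;-3.8 -22.6 -3 0 0 0;-3.8 -22.6 -3 0 0 0;-3.8 -22.6 -3 0 0 0"}}

```text
time: 2.57
tool_pos: [381.0, -365.4, 201.0]
tcp_rot: [-90.0, 0.1, -85.9]
ft_force: [-0.8, -0.1, -0.2]
finger_gap: 85.6
```

Run:
```python
from h import *
np.set_printoptions(precision=1,suppress=True)
s=snap('wrist','w1'); st=readout.sense();print(st['tool_pos'],st['tcp_rot'],st['joint_pos'])
print(proj(s,[[380.3,-370.7,100],[380,-370.7,0],[586,-369,8]]))
im=s['image'].copy()
for p in proj(s,[[380.3,-370.7,100]]): cv2.drawMarker(im,tuple(int(v) for v in p),(0,0,255),0,12,1)
cv2.imwrite('pics/w1b.png',cv2.resize(im,(800,600)))
```

```text
[ 381.3 -365.1  201.3] [-90.    0.  -85.9] [-49.3  -2.8  99.    0.   83.9 -53.5]
[[275.2 207.9]
 [275.4 177.8]
 [487.4 192.8]]
```

View pics/w1b.png

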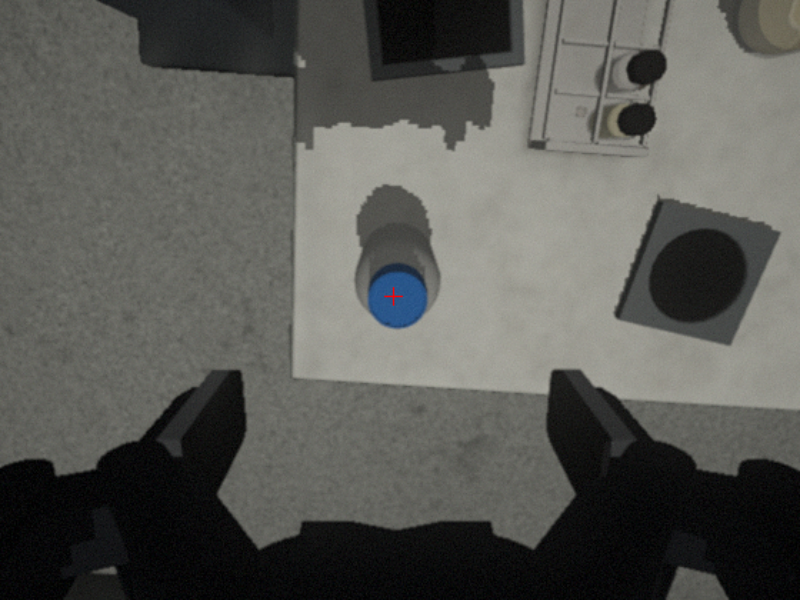

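The wrist view puts the cap centre at (398,297), against a predicted (393,297), so the bottle is at about (382.5,-371). The fingers straddle it and the bottle tray's recess is centred at (698,275). I descend and grip.

>>> {"api": "move_arm", "payload": {"motion": "0.1 -0.6 -8 0 0 0;0.1 -0.6 -8 0 0 0;0.1 -0.6 -8 0 0 0;0.1 -0.6 -16.5 0 0 0;0.1 -0.6 -16.5 0 0 0;0.1 -0.6 -16.5 0 0 0;0.1 -0.6 -16.5 0 0 0;0.1 -0.6 -16.5 0 0 0"}}

```text
time: 3.28
tool_pos: [383.3, -372.9, 39.1]
tcp_rot: [-89.9, -0.1, -85.9]
ft_force: [0.2, 0.1, 0.2]
finger_gap: 85.5
```

>>> {"api": "move_arm", "payload": {"motion": "0 0 0 0 0 0;0 0 0 0 0 0;0 0 0 0 0 0;0 0 0 0 0 0;0 0 0 0 0 0;0 0 0 0 0 0;0 0 0 0 0 0;0 0 0 0 0 0;0 0 0 0 0 0;0 0 0 0 0 0", "fingers": 3.5, "squeeze": 40}}

```text
time: 4.12
tool_pos: [383.0, -373.6, 38.8]
tcp_rot: [-89.9, -0.2, -85.9]
ft_force: [-1.0, 2.0, 9.5]
finger_gap: 47.9
```

Run:
```python
from h import *
np.set_printoptions(precision=1,suppress=True)
s=load('w1');print('btray@4',atz(s,698*.7,275*.7,4))
c=[(655,198),(779,232),(730,344),(616,317)]
P=[atz(s,a*.7,b*.7,8) for a,b in c];print(np.mean(P,0))
t=load('top0')
def T(c,z,w=266/76): 
    return np.array([atz(t,u,v,z)[:2] for u,v in c])
tm=T([(96+(x-266)/3.5,190+y/3.5) for x,y in[(356,95),(433,88),(443,172),(364,182)]],18)
mt=T([(167+(x-532)/3.5,199+y/3.5) for x,y in[(563,95),(785,120),(778,178),(553,155)]],8)
for q in(tm,mt):
    e=np.diff(np.vstack([q,q[:1]]),axis=0);print(q.mean(0),np.linalg.norm(e,axis=1),np.degrees(np.arctan2(e[:,1],e[:,0])))
st=readout.sense();print(st['tool_pos'],st['finger_gap'],st['ft_force'])
```

```text
btray@4 [ 589.6 -369.5    4. ]
[ 585.  -368.5    8. ]
[446.1 323.9] [55.7 60.  56.8 62.1] [ -85.5 -171.2   96.8    7.7]
[421.6 146.4] [157.5  40.7 158.6  42.7] [-97.  173.1  83.7  -8.3]
[ 383.  -373.6   38.8] 47.90233498094497 [-1.   2.   9.5]
```

>>> {"api": "move_arm", "payload": {"motion": "0 0 4 0 0 0;0 0 6 0 0 0;20.5 0.2 6 0 0 0;20.5 0.2 6 0 0 0;20.5 0.2 6 0 0 0;20.5 0.2 6 0 0 0;20.5 0.2 6 0 0 0;20.5 0.2 6 0 0 0;20.5 0.2 6 0 0 0;20.5 0.2 6 0 0 0"}}

```text
time: 4.95
tool_pos: [586.6, -370.2, 96.1]
tcp_rot: [-90.1, 0.0, -85.9]
ft_force: [-0.5, -0.3, -1.6]
finger_gap: 47.9
```

Run:
```python
from h import *
np.set_printoptions(precision=1,suppress=True)
st=readout.sense();print(st['tool_pos'],st['tcp_rot'],st['finger_gap'],st['ft_force'])
a=snap('top','t2')['image'];b=snap('scene','s2')['image'];w=snap('wrist','w2')['image']
R=lambda i,x,y:cv2.resize(i[y:y+110,x:x+100],(400,440),interpolation=cv2.INTER_CUBIC)
cv2.imwrite('pics/m2.png',np.hstack([R(a,370,120),R(b,370,200)]))
```

```text
[ 586.6 -370.2   96.1] [-90.1   0.  -85.9] 47.89961268493179 [-0.5 -0.3 -1.6]
```

View pics/w2.png

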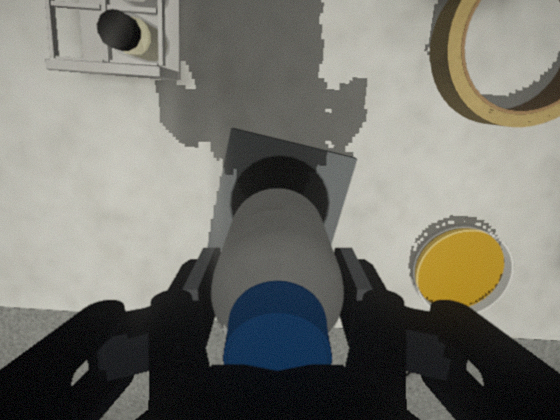

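The bottle is held upright over the recess: recess edges at u 231 to 328, bottle axis at about u 280. I lower it.

>>> {"api": "move_arm", "payload": {"motion": "0.1 0 -3 0 0 0;0.1 0 -4.2 0 0 0;0.1 0 -4.8 0 0 0;0.1 0 -5.2 0 0 0;0.1 0 -5.2 0 0 0;0.1 0 -5.2 0 0 0;0.1 0 -5.2 0 0 0"}}

```text
time: 5.68
tool_pos: [588.3, -370.7, 45.3]
tcp_rot: [-89.9, -0.1, -85.9]
ft_force: [0.2, -0.0, -1.1]
finger_gap: 48.0
```

>>> {"api": "move_arm", "payload": {"motion": "0 0 -0.15 0 0 0;0 0 -0.25 0 0 0;0 0 -0.25 0 0 0;0 0 -0.25 0 0 0"}}

```text
time: 6.02
tool_pos: [588.4, -370.6, 42.9]
tcp_rot: [-89.9, -0.1, -85.9]
ft_force: [-2.7, 1.0, 5.3]
finger_gap: 48.0
```

Contact felt (5 N). I release and rise.

>>> {"api": "move_arm", "payload": {"motion": "0 0 0 0 0 0;0 0 0 0 0 0;0 0 0 0 0 0;0 0 0 0 0 0;0 0 0 0 0 0;0 0 0 0 0 0;0 0 0.5 0 0 0;0 0 3 0 0 0;0 0 7 0 0 0;0 0 11 0 0 0", "fingers": 8.5}}

```text
time: 6.85
tool_pos: [586.6, -369.3, 151.2]
tcp_rot: [-90.2, 0.2, -85.9]
ft_force: [-0.4, -0.6, 0.3]
finger_gap: 85.2
```

Run:
```python
from h import *
np.set_printoptions(precision=1,suppress=True)
st=readout.sense();print(st['tool_pos'],st['tcp_rot'],st['finger_gap'],st['ft_force'])
w=snap('wrist','w3')['image'];b=snap('scene','s3')['image']
cv2.imwrite('pics/m3.png',np.hstack([cv2.resize(w,(440,330)),cv2.resize(b[220:310,370:470],(360,330),interpolation=cv2.INTER_CUBIC)]))
```

```text
[ 586.6 -369.3  151.2] [-90.2   0.2 -85.9] 85.20870244022937 [-0.4 -0.6  0.3]
```

View pics/m3.png

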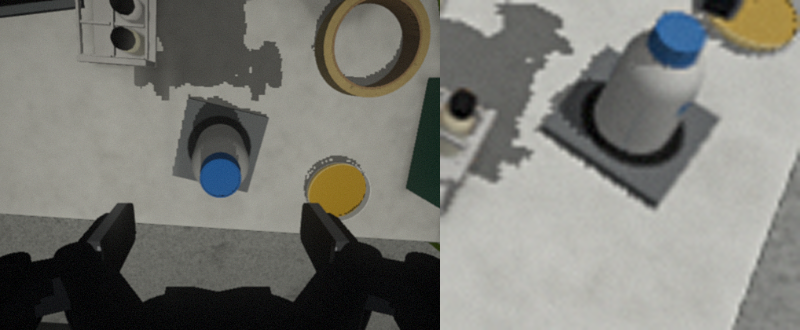

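The bottle stands upright in its recess, with dark rubber showing all round the base in the scene crop. Next is the vial.

>>> {"api": "move_arm", "payload": {"motion": "0 0 2 0 0 0;1 34.9 4 0 0 0;1 34.9 4 0 0 0;1 34.9 4 0 0 0;1 34.9 4 0 0 0;1 34.9 4 0 0 0;1 34.9 4 0 0 0;1 34.9 4 0 0 0;1 34.9 4 0 0 0;1 34.9 4 0 0 0"}}

```text
time: 7.78
tool_pos: [598.0, -16.1, 192.9]
tcp_rot: [-89.9, 0.1, -85.7]
ft_force: [-1.1, -0.0, 0.2]
finger_gap: 84.5
```

>>> {"api": "move_arm", "payload": {"motion": "0 0 0 0 0 0;0 0 0 0 0 0"}}

```text
time: 7.95
tool_pos: [598.1, -20.3, 192.3]
tcp_rot: [-90.0, -0.0, -85.8]
ft_force: [0.9, -0.1, -0.4]
finger_gap: 84.7
```

Run:
```python
from h import *
np.set_printoptions(precision=1,suppress=True)
st=readout.sense();print(st['tool_pos'],st['tcp_rot'],st['ft_force'])
s=snap('wrist','w4')
im=s['image'].copy()
q=proj(s,[[597.1,-20.6,54],[566,163.5,4]]);print(q)
for p in q: cv2.drawMarker(im,tuple(int(v) for v in p),(0,0,255),0,8,1)
cv2.imwrite('pics/w4b.png',cv2.resize(im,(800,600)))
```

```text
[598.1 -20.3 192.3] [-90.   -0.  -85.8] [ 0.9 -0.1 -0.4]
[[275.3 188. ]
 [253.6 -52.4]]
```

View pics/w4b.png

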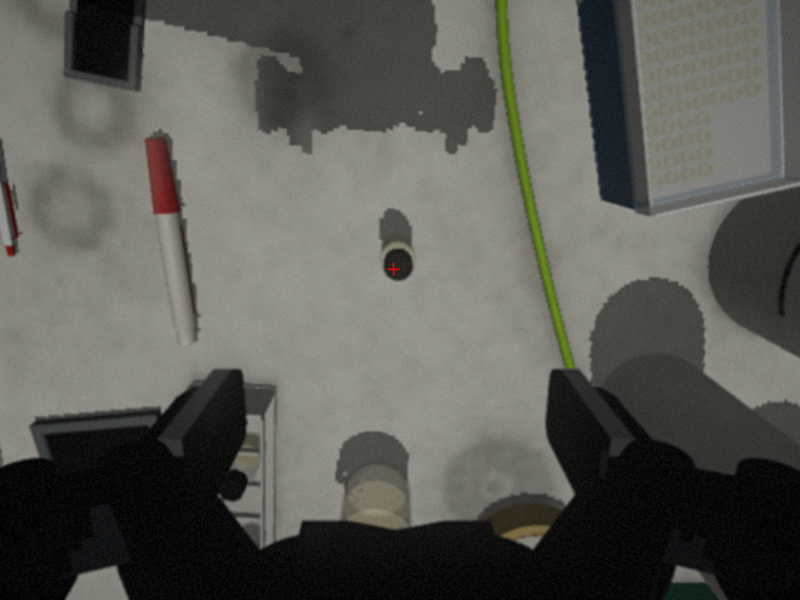

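The vial cap is at (398,264), against a predicted (393,269), so the vial is at about (599.5,-18). The marker runs from (154,138) to (187,342). I descend.

>>> {"api": "move_arm", "payload": {"motion": "0.1 0.2 -8 0 0 0;0.1 0.2 -8 0 0 0;0.1 0.2 -12 0 0 0;0.1 0.2 -15 0 0 0;0.1 0.2 -18.2 0 0 0;0.1 0.2 -18.2 0 0 0;0.1 0.2 -18.2 0 0 0;0.1 0.2 -18.2 0 0 0"}}

```text
time: 8.67
tool_pos: [600.2, -20.5, 11.7]
tcp_rot: [-89.9, -0.0, -86.0]
ft_force: [0.2, -0.0, 0.6]
finger_gap: 85.2
```

>>> {"api": "move_arm", "payload": {"motion": "0 0 0 0 0 0;0 0 0 0 0 0;0 0 0 0 0 0;0 0 0 0 0 0;0 0 0 0 0 0;0 0 0 0 0 0;0 0 0 0 0 0;0 0 0 0 0 0;0 0 0 0 0 0;0 0 0 0 0 0", "fingers": 1.2, "squeeze": 30}}

```text
time: 9.5
tool_pos: [599.3, -19.3, 10.6]
tcp_rot: [-90.0, -0.0, -85.9]
ft_force: [-2.2, 0.7, 7.1]
finger_gap: 20.5
```

Run:
```python
from h import *
np.set_printoptions(precision=1,suppress=True)
s=load('w4')
a,b=[atz(s,u*.7,v*.7,8) for u,v in((154,138),(187,342))];print('marker',a,b,(a+b)/2,np.linalg.norm(a-b))
print('mtray end near',atz(s,103*.7,82*.7,8))
```

```text
marker [445.3  39.5   8. ] [460.5 -94.2   8. ] [452.9 -27.4   8. ] 134.54240467271984
mtray end near [416.5  69.7   8. ]
```

>>> {"api": "move_arm", "payload": {"motion": "0 0 3 0 0 0;0 0 5 0 0 0;-3.3 18.2 5 0 0 0;-3.3 18.2 5 0 0 0;-3.3 18.2 5 0 0 0;-3.3 18.2 5 0 0 0;-3.3 18.2 5 0 0 0;-3.3 18.2 5 0 0 0;-3.3 18.2 5 0 0 0;-3.3 18.2 5 0 0 0"}}

```text
time: 10.33
tool_pos: [565.9, 162.2, 59.6]
tcp_rot: [-90.0, -0.0, -85.9]
ft_force: [0.1, -0.1, -0.4]
finger_gap: 20.1
```

Run:
```python
from h import *
np.set_printoptions(precision=1,suppress=True)
st=readout.sense();print(st['tool_pos'],st['tcp_rot'],st['finger_gap'],st['ft_force'])
w=snap('wrist','w5')
b=snap('scene','s5')['image']
x,y=[int(v) for v in proj(load('scene0'),[[566,163,30]])[0]]
cv2.imwrite('pics/m5.png',np.hstack([cv2.resize(w['image'],(440,330)),cv2.resize(b[y-45:y+45,x-48:x+48],(352,330),interpolation=cv2.INTER_CUBIC)]))
```

```text
[565.9 162.2  59.6] [-90.   -0.  -85.9] 20.077354067549077 [ 0.1 -0.1 -0.4]
```

View pics/m5.png

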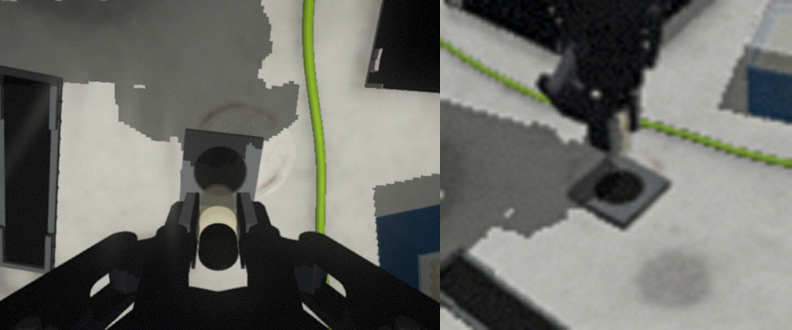

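The vial is held between the pads, and the recess is centred at (220,168) in the left panel (x1.273 in full pixels). I check the recess position and begin lowering.

Run:
```python
from h import *
np.set_printoptions(precision=1,suppress=True)
s=load('w5');k=560/440
print(atz(s,220*k,169*k,4)); print([atz(s,u*k,169*k,4) for u in(194,246)])
print('vial bottom expected',proj(s,[[565.9,163.5,49],[565.9,163.5,4]])/k)
```

```text
[567.5 166.6   4. ]
[array([548.4, 165.2,   4. ]), array([586.7, 168. ,   4. ])]
vial bottom expected [[217.4 198. ]
 [217.5 172.9]]
```

>>> {"api": "move_arm", "payload": {"motion": "0 0 -2 0 0 0;0 0 -3.5 0 0 0;0 0 -3.5 0 0 0;0 0 -3.5 0 0 0;0 0 -3.5 0 0 0"}}

```text
time: 10.85
tool_pos: [566.5, 162.1, 25.5]
tcp_rot: [-90.0, 0.0, -86.0]
ft_force: [0.5, 0.9, -0.9]
finger_gap: 20.2
```

>>> {"api": "move_arm", "payload": {"motion": "0.1 0.2 -0.4 0 0 0;0.1 0.2 -0.8 0 0 0;0.1 0.2 -1.1 0 0 0;0.1 0.2 -1.1 0 0 0;0.1 0.2 -1.1 0 0 0;0.1 0.2 -1.1 0 0 0"}}

```text
time: 11.35
tool_pos: [567.6, 164.9, 14.6]
tcp_rot: [-89.9, 0.0, -85.9]
ft_force: [0.4, -0.9, 4.9]
finger_gap: 20.4
```

>>> {"api": "move_arm", "payload": {"motion": "0 0 0 0 0 0;0 0 0 0 0 0;0 0 0 0 0 0;0 0 0 0 0 0;0 0 0 0 0 0;0 0 0 0 0 0;0 0 0.5 0 0 0;0 0 3 0 0 0;0 0 7 0 0 0;0 0 11 0 0 0", "fingers": 8.5}}

```text
time: 12.18
tool_pos: [565.2, 164.4, 123.6]
tcp_rot: [-90.2, -0.0, -85.9]
ft_force: [1.4, 0.3, 0.2]
finger_gap: 85.1
```

Run:
```python
from h import *
np.set_printoptions(precision=1,suppress=True)
st=readout.sense();print(st['tool_pos'],st['finger_gap'],st['ft_force'])
w=snap('wrist','w6')
b=snap('scene','s6')['image']
x,y=[int(v) for v in proj(load('scene0'),[[566,163,30]])[0]]
cv2.imwrite('pics/m6.png',np.hstack([cv2.resize(w['image'],(440,330)),cv2.resize(b[y-45:y+45,x-48:x+48],(352,330),interpolation=cv2.INTER_CUBIC)]))
```

```text
[565.2 164.4 123.6] 85.1108584026529 [1.4 0.3 0.2]
```

View pics/m6.png

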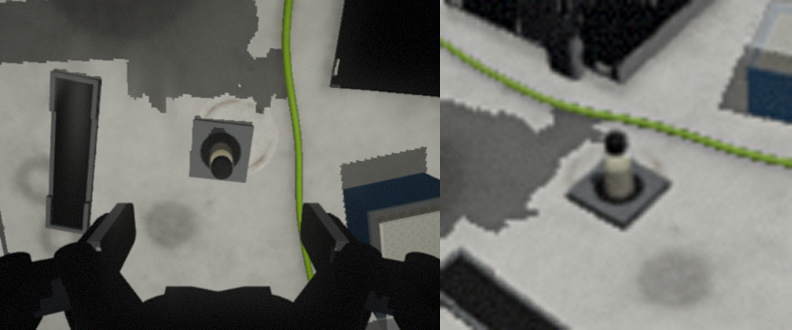

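The vial stands upright in its recess, with the cap at (220,165) and the recess ring visible round its base. The marker tray corners are at (52,70), (100,76), (87,231) and (46,227). Next is the timer, with the jaws turned.

>>> {"api": "move_arm", "payload": {"motion": "0 0 3 0 0 30;-6 8 5 0 0 93;-11.9 15.7 5 0 0 93;-11.9 15.7 5 0 0 93;-11.9 15.7 5 0 0 93;-11.9 15.7 5 0 0 93;-11.9 15.7 5 0 0 93;-11.9 15.7 5 0 0 93;-11.9 15.7 5 0 0 93;-11.9 15.7 5 0 0 93"}}

```text
time: 13.12
tool_pos: [447.7, 322.2, 174.2]
tcp_rot: [-90.0, -0.0, -13.9]
ft_force: [-0.0, -0.3, 0.4]
finger_gap: 85.0
```

>>> {"api": "move_arm", "payload": {"motion": "0 0 0 0 0 21.5;0 0 0 0 0 21.5;0 0 0 0 0 21.5;0 0 0 0 0 21.5;0 0 0 0 0 21.5;0 0 0 0 0 21.5"}}

```text
time: 13.62
tool_pos: [447.9, 321.7, 173.9]
tcp_rot: [-90.0, -0.0, 7.0]
ft_force: [-0.3, -0.2, -0.3]
finger_gap: 84.9
```

Run:
```python
from h import *
np.set_printoptions(precision=1,suppress=True)
st=readout.sense();print(st['tool_pos'],st['tcp_rot'],st['joint_pos'],st['ft_force'])
s=snap('wrist','w7');cv2.imwrite('pics/w7b.png',cv2.resize(s['image'],(800,600)))
s6=load('w6');k=560/440
P=np.array([atz(s6,u*k,v*k,8)[:2] for u,v in((52,70),(100,76),(87,231),(46,227))]);print('mtray',P,P.mean(0),np.diff(np.vstack([P,P[:1]]),axis=0))
```

```text
[447.9 321.7 173.9] [-90.  -0.   7.] [ 30.4   1.9  97.2   0.   80.9 -66.6] [-0.3 -0.2 -0.3]
mtray [[414.3 229.5]
 [456.4 227.3]
 [436.2  71.5]
 [394.   72.9]] [425.2 150.3] [[  42.1   -2.2]
 [ -20.2 -155.8]
 [ -42.2    1.4]
 [  20.3  156.5]]
```

View pics/w7b.png

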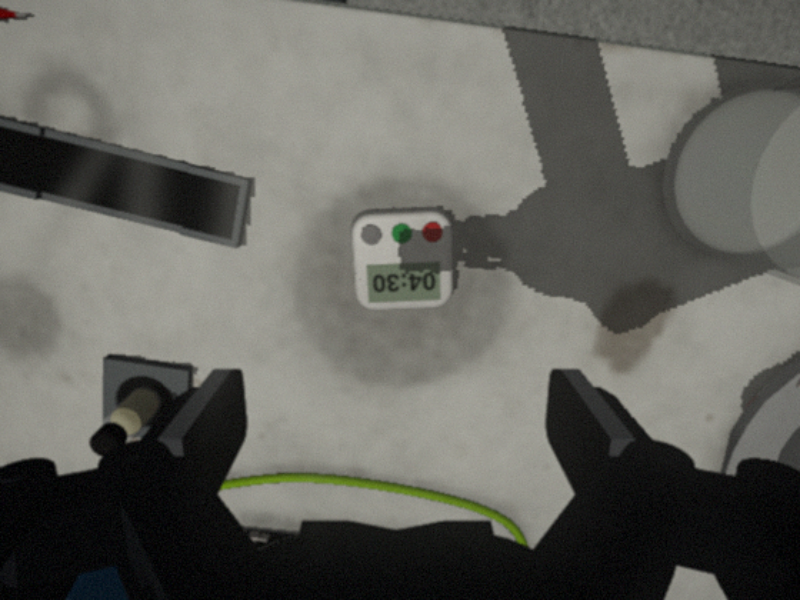

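The timer's top face spans about (353..452, 209..307) in this view, tilted roughly 2.5° from the jaws. I compute the correction.

Run:
```python
from h import *
np.set_printoptions(precision=1,suppress=True)
s=load('w7');k=.7;t=load('top0')
print('timer',atz(s,402.5*k,258.5*k,18))
f=lambda a:np.array([atz(s,u*k,v*k,18)[:2] for u,v in a])
for e in([(362,211),(442,208)],[(365,308),(442,305.5)],[(352,225),(356,295)],[(449,222),(452.5,292)]):
    P=f(e);d=P[1]-P[0];print(P,np.degrees(np.arctan2(d[1],d[0])))
# timer tray orientation from w1b, w4 & top crop
g=cv2.cvtColor(t['image'],6)
x,y=[int(v) for v in proj(t,[[395,-206,8]])[0]]
g2=load('scene0')['image'];x2,y2=[int(v) for v in proj(load('scene0'),[[395,-206,8]])[0]]
print(x,y,x2,y2)
cv2.imwrite('pics/m7.png',np.hstack([cv2.resize(i[b-32:b+32,a-32:a+32],(400,400),interpolation=cv2.INTER_CUBIC) for i,a,b in((t['image'],x,y),(g2,x2,y2))]))
```

```text
timer [446.  325.6  18. ]
[[420.7 298.6]
 [413.4 344.6]] 99.12793336105558
[[479.6 306.6]
 [472.3 353.3]] 98.93323258887757
[[429.6 293.7]
 [472.  300.3]] 8.895277325486058
[[420.9 349.8]
 [463.  358.4]] 11.47323267636909
350 247 322 280
```

View pics/m7.png

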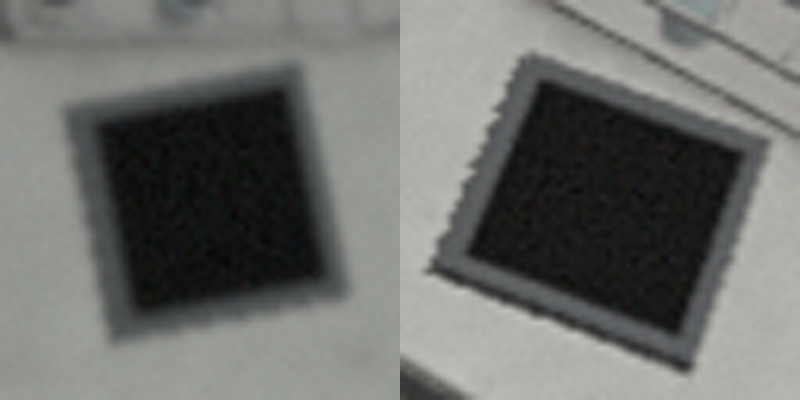

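The enlarged tray corners are clear: top crop (66,107), (298,65), (348,293), (115,342); scene crop (528,55), (770,140), (690,373), (430,268). I descend on the timer, then compute the tray.

>>> {"api": "move_arm", "payload": {"motion": "-0.2 0.3 -8 0 0 2;-0.2 0.3 -12 0 0 2;-0.2 0.3 -15 0 0 2;-0.2 0.3 -15 0 0 2;-0.2 0.3 -16.5 0 0 2;-0.2 0.3 -16.5 0 0 2;-0.2 0.3 -16.5 0 0 2;-0.2 0.3 -16.5 0 0 2"}}

```text
time: 14.33
tool_pos: [447.0, 325.4, 10.4]
tcp_rot: [-90.0, -0.1, 9.1]
ft_force: [-0.0, 1.0, 0.3]
finger_gap: 85.2
```

Run:
```python
from h import *
np.set_printoptions(precision=1,suppress=True)
for n,x0,y0,c in(('top0',318,215,[(66,107),(298,65),(348,293),(115,342)]),('scene0',290,248,[(128,55),(370,140),(290,373),(30,268)])):
    s=load(n);P=np.array([atz(s,x0+(u)/6.25,y0+(v)/6.25,8)[:2] for u,v in c])
    e=np.diff(np.vstack([P,P[:1]]),axis=0);print(P.mean(0),np.linalg.norm(e,axis=1),np.degrees(np.arctan2(e[:,1],e[:,0])))
st=readout.sense();print(st['tool_pos'],st['tcp_rot'])
```

```text
[ 394.9 -206.4] [93.3 91.1 93.2 93.1] [ -80.6 -169.9  100.6   10.1]
[ 394.4 -206.7] [92.1 96.7 94.4 94.2] [ -79.3 -169.7   99.1    9. ]
[447.  325.4  10.4] [-90.   -0.1   9.1]
```

>>> {"api": "move_arm", "payload": {"motion": "0 0 -0.4 0 0 0;0 0 -0.7 0 0 0;0 0 -0.7 0 0 0;0 0 -0.7 0 0 0"}}

```text
time: 14.67
tool_pos: [446.1, 324.8, 2.2]
tcp_rot: [-90.0, -0.0, 9.2]
ft_force: [0.1, 0.3, -0.3]
finger_gap: 84.8
```

>>> {"api": "move_arm", "payload": {"motion": "0 0 0 0 0 0;0 0 0 0 0 0;0 0 0 0 0 0;0 0 0 0 0 0;0 0 0 0 0 0;0 0 0 0 0 0;0 0 0 0 0 0;0 0 0 0 0 0", "fingers": 5.2, "squeeze": 40}}

```text
time: 15.33
tool_pos: [446.3, 325.0, 2.3]
tcp_rot: [-90.0, -0.0, 9.2]
ft_force: [-0.5, 0.1, 4.8]
finger_gap: 60.7
```

>>> {"api": "move_arm", "payload": {"motion": "0 0 2.5 0 0 0;0 0 6 0 0 0;-3 -31 8 0 0 0;-3 -31 8 0 0 0;-3 -31 8 0 0 0;-3 -31 8 0 0 0;-3 -31 8 0 0 0;-3 -31 8 0 0 0;-3 -31 8 0 0 0;-3 -31 8 0 0 0"}}

```text
time: 16.17
tool_pos: [415.0, 11.2, 81.8]
tcp_rot: [-90.1, 0.0, 9.1]
ft_force: [0.3, -0.2, -0.0]
finger_gap: 61.2
```

>>> {"api": "move_arm", "payload": {"motion": "-2.1 -22.1 -2 0 0 0.6;-2.1 -22.1 -2 0 0 0.6;-2.1 -22.1 -2 0 0 0.6;-2.1 -22.1 -2 0 0 0.6;-2.1 -22.1 -2 0 0 0.6;-2.1 -22.1 -2 0 0 0.6;-2.1 -22.1 -2 0 0 0.6;-2.1 -22.1 -2 0 0 0.6;-2.1 -22.1 -2 0 0 0.6"}}

```text
time: 16.92
tool_pos: [394.6, -205.4, 61.4]
tcp_rot: [-89.9, 0.0, 9.8]
ft_force: [1.4, 0.1, -0.2]
finger_gap: 61.0
```

Run:
```python
from h import *
np.set_printoptions(precision=1,suppress=True)
st=readout.sense();print(st['tool_pos'],st['tcp_rot'],st['finger_gap'],st['ft_force'],st['joint_pos'])
s=snap('wrist','w8');cv2.imwrite('pics/w8b.png',cv2.resize(s['image'],(800,600)))
print(proj(s,[[394.6,-206.6,4]])/.7)
```

```text
[ 394.6 -205.4   61.4] [-89.9   0.    9.8] 60.96704023205228 [ 1.4  0.1 -0.2] [ -34.1   -8.   119.2    0.    68.9 -133.9]
[[392.8 315.2]]
```

View pics/w8b.png

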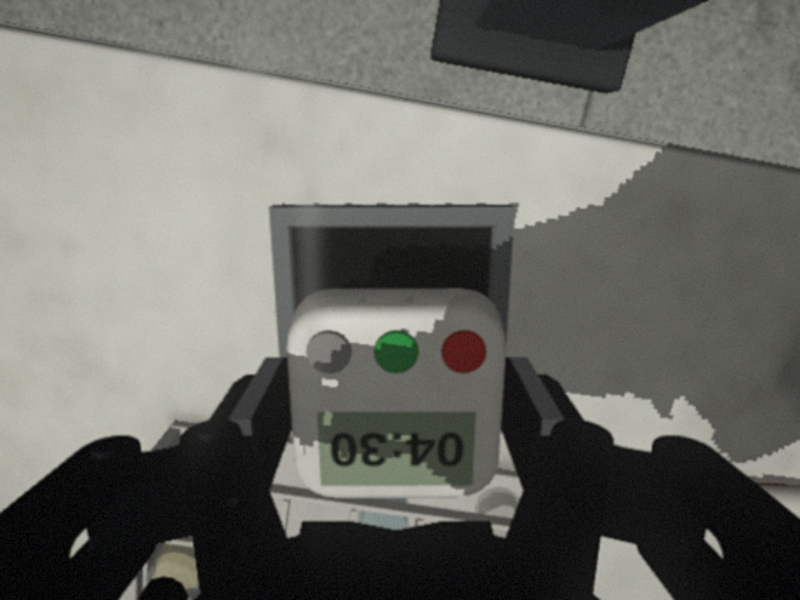

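The timer is held level and square with the tray. The tray's front edge runs from (270,205) to (518,205), and the predicted centre is u=393. I check the x position and lower to just above the rim.

Run:
```python
from h import *
np.set_printoptions(precision=1,suppress=True)
s=load('w8');k=.7
a=np.radians(9.8);ex=np.array([np.cos(a),np.sin(a)])
for u,v,d in((394,206,47),(393,228,39)):
    p=atz(s,u*k,v*k,8)[:2];print(p,p+d*ex)
```

```text
[ 349.9 -213.8] [ 396.2 -205.8]
[ 358.3 -212.8] [ 396.7 -206.1]
```

>>> {"api": "move_arm", "payload": {"motion": "0 0 -3 0 0 0;0 0 -4.6 0 0 0;0 0 -4.6 0 0 0;0 0 -4.6 0 0 0;0 0 -4.6 0 0 0"}}

```text
time: 17.38
tool_pos: [395.6, -205.8, 16.8]
tcp_rot: [-90.0, -0.0, 9.9]
ft_force: [0.5, 0.8, -0.0]
finger_gap: 60.6
```

>>> {"api": "move_arm", "payload": {"motion": "0 0 -0.4 0 0 0;0 0 -0.7 0 0 0;0 0 -1 0 0 0;0 0 -1 0 0 0;0 0 -1 0 0 0;0 0 -1 0 0 0"}}

```text
time: 17.88
tool_pos: [395.6, -206.7, 6.3]
tcp_rot: [-90.0, -0.1, 9.8]
ft_force: [0.8, -0.6, 3.0]
finger_gap: 60.6
```

Contact at the expected height. I release and rise.

>>> {"api": "move_arm", "payload": {"motion": "0 0 0 0 0 0;0 0 0 0 0 0;0 0 0 0 0 0;0 0 0 0 0 0;0 0 0 0 0 0;0 0 0 0 0 0;0 0 1 0 0 0;0 0 4 0 0 0;0 0 8 0 0 0;0 0 12 0 0 0", "fingers": 8.4}}

```text
time: 18.72
tool_pos: [393.7, -205.5, 126.9]
tcp_rot: [-89.9, 0.1, 9.8]
ft_force: [0.6, -0.5, -0.2]
finger_gap: 84.1
```

Run:
```python
from h import *
np.set_printoptions(precision=1,suppress=True)
st=readout.sense();print(st['tool_pos'],st['tcp_rot'],st['finger_gap'],st['ft_force'])
w=snap('wrist','w9');b=snap('scene','s9')['image']
cv2.imwrite('pics/m9.png',np.hstack([cv2.resize(w['image'],(440,330)),cv2.resize(b[235:325,275:371],(352,330),interpolation=cv2.INTER_CUBIC)]))
```

```text
[ 393.7 -205.5  126.9] [-89.9   0.1   9.8] 84.14998508165205 [ 0.6 -0.5 -0.2]
```

View pics/m9.png

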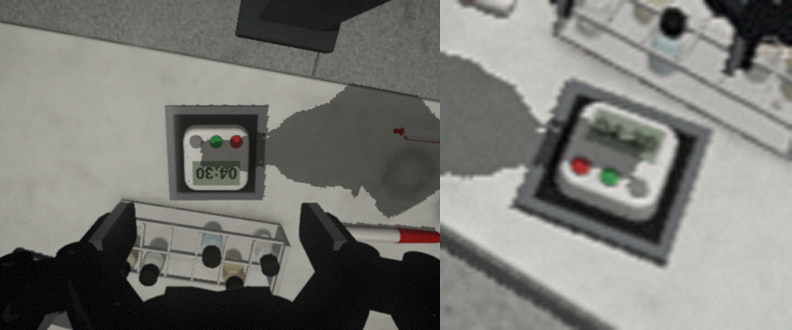

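The timer lies flat in its recess with an even margin on all sides. Next is the marker, with the jaws turned back.

>>> {"api": "move_arm", "payload": {"motion": "0 0 3 0 0 0;2 6 4 0 0 -93.5;5.8 17.8 4 0 0 -93.5;5.8 17.8 4 0 0 -93.5;5.8 17.8 4 0 0 -93.5;5.8 17.8 4 0 0 -93.5;5.8 17.8 4 0 0 -93.5;5.8 17.8 4 0 0 -93.5;5.8 17.8 4 0 0 -93.5;5.8 17.8 4 0 0 -93.5"}}

```text
time: 19.65
tool_pos: [452.9, -27.6, 166.2]
tcp_rot: [-90.0, -0.0, -49.1]
ft_force: [-0.8, 0.9, -1.0]
finger_gap: 83.9
```

>>> {"api": "move_arm", "payload": {"motion": "0 0 0 0 0 -30;0 0 0 0 0 -30;0 0 0 0 0 -30;0 0 0 0 0 -30;0 0 0 0 0 -30;0 0 0 0 0 -30"}}

```text
time: 20.15
tool_pos: [452.9, -28.3, 166.1]
tcp_rot: [-90.0, -0.0, -78.8]
ft_force: [-0.5, 0.9, -1.0]
finger_gap: 83.8
```

Run:
```python
from h import *
np.set_printoptions(precision=1,suppress=True)
st=readout.sense();print(st['tool_pos'],st['tcp_rot'],st['joint_pos'],st['ft_force'])
s=snap('wrist','w10');cv2.imwrite('pics/w10b.png',cv2.resize(s['image'],(800,600)))
print(proj(s,[[452.5,-27.5,8],[445.3,39.5,8],[460,-94.5,8]])/.7)
```

```text
[452.9 -28.3 166.1] [-90.   -0.  -78.8] [-10.1 -13.6 112.4   0.   81.1 -21.3] [-0.5  0.9 -1. ]
[[395.  259. ]
 [405.6 143.2]
 [386.  361.9]]
```

View pics/w10b.png

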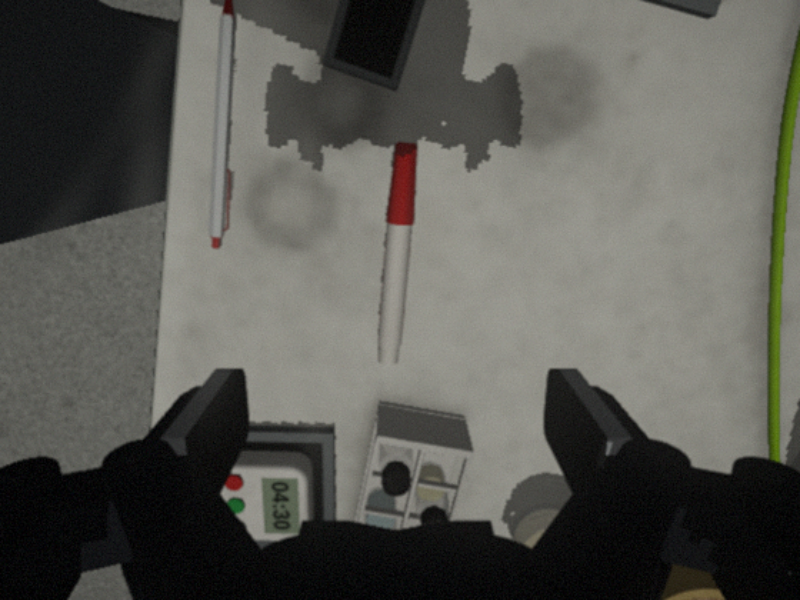

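The marker's ends are at (404,143) and (389,362), matching the predictions within 3 px. I turn another -4.5° and descend.

>>> {"api": "move_arm", "payload": {"motion": "0 0 -6 0 0 -4.5;0 0 -11 0 0 -4.5;0 0 -14 0 0 -4.5;0 0 -15.5 0 0 -4.5;0 0 -16.3 0 0 -4.5;0 0 -16.3 0 0 -4.5;0 0 -16.3 0 0 -4.5;0 0 -16.3 0 0 -4.5;0 0 -16.3 0 0 -4.5"}}

```text
time: 20.95
tool_pos: [455.3, -28.7, 5.5]
tcp_rot: [-89.7, -0.1, -83.3]
ft_force: [-0.2, 1.3, 0.2]
finger_gap: 83.8
```

>>> {"api": "move_arm", "payload": {"motion": "0 0 0 0 0 0;0 0 0 0 0 0;0 0 0 0 0 0;0 0 0 0 0 0;0 0 0 0 0 0;0 0 0 0 0 0;0 0 0 0 0 0;0 0 0 0 0 0;0 0 0 0 0 0;0 0 0 0 0 0", "fingers": 1, "squeeze": 30}}

```text
time: 21.78
tool_pos: [452.9, -28.3, 3.0]
tcp_rot: [-90.0, 0.0, -83.4]
ft_force: [-2.8, 0.6, 5.2]
finger_gap: 14.5
```

>>> {"api": "move_arm", "payload": {"motion": "0 0 3 0 0 0;0 0 6 0 0 0;-3 17.6 6 0 0 -14;-3 17.6 6 0 0 -14;-3 17.6 6 0 0 -14;-3 17.6 6 0 0 -14;-3 17.6 6 0 0 -14;-3 17.6 6 0 0 -14;-3 17.6 6 0 0 -14;-3 17.6 6 0 0 -14"}}

```text
time: 22.62
tool_pos: [422.8, 147.4, 62.5]
tcp_rot: [-90.0, -0.0, -97.3]
ft_force: [0.1, -0.5, -0.5]
finger_gap: 14.4
```

Run:
```python
from h import *
np.set_printoptions(precision=1,suppress=True)
st=readout.sense();print(st['tool_pos'],st['tcp_rot'],st['finger_gap'],st['ft_force'])
s=snap('wrist','w11');cv2.imwrite('pics/w11b.png',cv2.resize(s['image'],(800,600)))
```

```text
[422.8 147.4  62.5] [-90.   -0.  -97.3] 14.43690780047168 [ 0.1 -0.5 -0.5]
```

View pics/w11b.png

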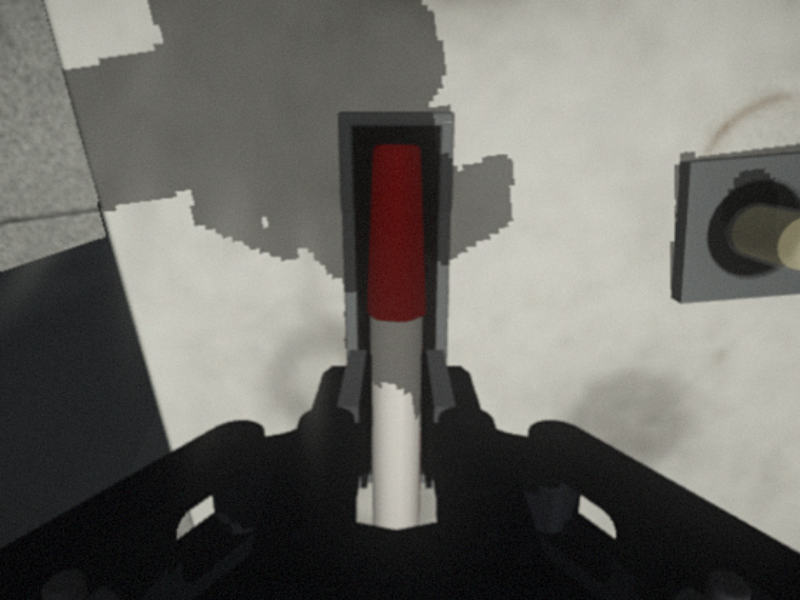

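The marker is held parallel to the recess. The tray's far outer edge runs (338..453,113), and the red end is at (397,145). I compute the remaining offset.

Run:
```python
from h import *
np.set_printoptions(precision=1,suppress=True)
s=load('w11');k=.7
a=np.radians(7.3);L=np.array([np.sin(a),np.cos(a)]);X=np.array([np.cos(a),-np.sin(a)])
tcp=np.array([422.8,147.4])
for n,u,v,z in(('trayend',395.5,113,8),('recessend',396,127,8),('trayL mid',342,200,8),('trayR mid',450.5,200,8),('recL',355,220,8),('recR',440.5,220,8),('penend',397,145,67.5),('penL',370,270,67.5),('penR',425,270,67.5)):
    p=atz(s,u*k,v*k,z)[:2];print(n,p,'along',(p-tcp)@L,'across',(p-tcp)@X)
```

```text
trayend [433.  225.9] along 79.16590910857153 across 0.14325051032084168
recessend [432.6 221. ] along 74.28569097010299 across 0.3268874370073416
trayL mid [408.8 197.3] along 47.6825779796489 across -20.24870394948143
trayR mid [449.8 192. ] along 47.690032923131255 across 21.10726708684073
recL [412.6 189.1] along 40.03331399084338 across -15.458042612115214
recR [445.2 184.9] along 40.03988466838565 across 17.47950692140644
penend [432.1 215.3] along 68.48740036539989 across 0.5746931838630331
penL [420.5 183.2] along 35.215182074704295 across -6.848179558957398
penR [435.5 181.3] along 35.21864460197194 across 8.328432463040299
```

Aligned within about 1 mm both ways. I lower.

>>> {"api": "move_arm", "payload": {"motion": "0 0 -3 0 0 0;0 0 -4.5 0 0 0;0 0 -5 0 0 0;0 0 -5.3 0 0 0;0 0 -5.5 0 0 0;0 0 -5.5 0 0 0;0 0 -5.5 0 0 0;0 0 -5.5 0 0 0"}}

```text
time: 23.33
tool_pos: [423.8, 147.8, 8.7]
tcp_rot: [-89.9, 0.0, -97.4]
ft_force: [-0.5, -0.1, -0.5]
finger_gap: 14.3
```

>>> {"api": "move_arm", "payload": {"motion": "0 0 -0.1 0 0 0;0 0 -0.1 0 0 0;0 0 -0.1 0 0 0;0 0 -0.1 0 0 0"}}

```text
time: 23.67
tool_pos: [423.1, 147.8, 7.0]
tcp_rot: [-90.0, 0.0, -97.4]
ft_force: [-0.2, -0.0, 1.0]
finger_gap: 14.1
```

>>> {"api": "move_arm", "payload": {"motion": "0 0 -0.05 0 0 0;0 0 -0.05 0 0 0;0 0 -0.05 0 0 0;0 0 -0.05 0 0 0;0 0 -0.05 0 0 0;0 0 -0.05 0 0 0;0 0 1 0 0 0;0 0 4 0 0 0;0 0 8 0 0 0;0 0 12 0 0 0", "fingers": 6}}

```text
time: 24.5
tool_pos: [421.5, 147.4, 127.9]
tcp_rot: [-90.1, -0.1, -97.4]
ft_force: [1.6, 1.1, -0.6]
finger_gap: 59.8
```

>>> {"api": "move_arm", "payload": {"motion": "0 0 4 0 0 0;0 0 8 0 0 0;0 0 8 0 0 0;0 0 8 0 0 0;0 0 8 0 0 0;0 0 8 0 0 0"}}

```text
time: 25.0
tool_pos: [421.9, 147.5, 205.4]
tcp_rot: [-90.1, -0.0, -97.4]
ft_force: [-1.1, -0.4, -0.6]
finger_gap: 59.9
```

Run:
```python
from h import *
np.set_printoptions(precision=1,suppress=True)
st=readout.sense();print(st['tool_pos'],st['finger_gap'],st['ft_force'])
w=snap('wrist','w12')['image'];b=snap('scene','s12');c=b['image'];s0=load('scene0');t=snap('top','t12')['image']
R=lambda i:cv2.resize(i,(266,250),interpolation=cv2.INTER_CUBIC)
def C(x,y,z,h=38):
    u,v=[int(q) for q in proj(s0,[[x,y,z]])[0]];return R(c[max(v-h,0):v+h,u-h:u+h])
cv2.imwrite('pics/fin.png',np.vstack([np.hstack([R(w),C(423,148,8,50),C(566,163,25)]),np.hstack([C(588,-370,50,42),C(395,-206,10),R(t)])]))
```

```text
[421.9 147.5 205.4] 59.945527654591196 [-1.1 -0.4 -0.6]
```

View pics/fin.png

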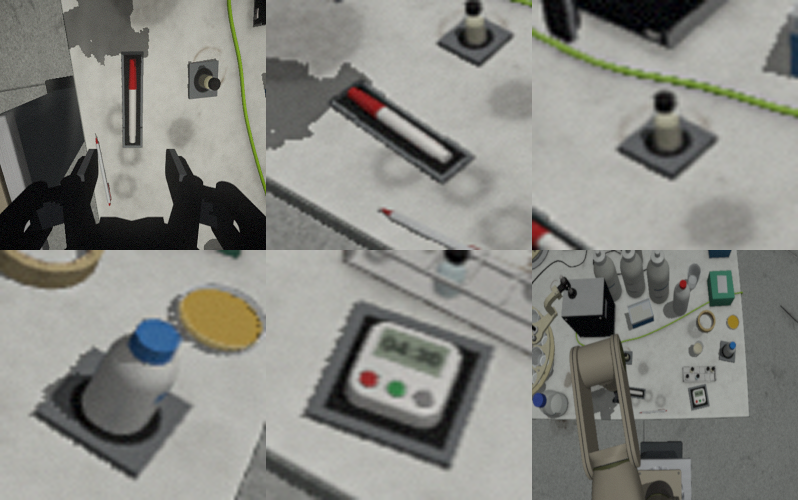

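The final check shows all four things in their recesses, the marker lying inside its recess, the beaker where it was, and the arm clear of everything. I hand in.

```bash
python3 -c "
from bench import r
print(r.hand_in())"
```

```text
the job is handed in; nothing more can be done
None
```

I put the bottle, vial, timer and marker into their matching trays, in that order, and handed the job in at about 25 s of the 109 s allowed.

- **Placing:** Each thing was lowered to the height expected for its recess floor. Contact force there was 3 to 5 N for the bottle, vial and timer. For the marker it was only about 1 N, so I pressed it a further 0.5 mm or less before release.
- **Last pictures:** The bottle and vial stand upright in their recesses. The timer and marker lie flat inside theirs. The beaker looks unmoved, though I judged that by eye in the small top view and did not measure it. The gripper was about 200 mm above the bench, touching nothing.
- **Disagreements:** Position estimates from different cameras differed by up to about 4 mm. The largest difference was for the marker tray, and a close look before lowering the marker settled it. The finger opening read 1 to 2 mm under each object's nominal width. No check failed.

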